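# Load a crimp die, lock it and set the adjuster screw

## Robot

A 6-joint arm with a two-finger parallel gripper is mounted at the origin on the work surface. World frame = base frame: x ahead of the robot, y to its left, z up, the work surface at z = 0. Lengths are in m, angles in rad, forces in N, time in s.
With the tool pointing down it reaches from about 0.3 to 0.775 m from the base axis. Payload 14.6 kg.
Tool frame: the origin (TCP) lies between the finger pads; the fingertips stand 17 mm ahead of it and the grasp point (between the pads) lies 2 mm behind it; z points along the fingers, y is the line along which they close (so a half turn about z gives the same grasp; the last joint's range is limited). The gripper opens to 94 mm and grips with 3 to 60 N. Pads are 16 mm wide; open, the fingers measure 119 mm over their backs; the gripper's body (75 mm by 177 mm) begins 78 mm behind the grasp point.
Start: joints at [-1.179, 0.3, 1.521, -0, 1.321, -0.067], TCP at [0.244, -0.493, 0.222] pointing down, gripper open.
Joint ranges: [-3.03, 3.03], [-0.79, 2.21], [0.23, 2.52], [-1.04, 4.18], [0, 3.07], [-2.55, 2.55]. Speed limits (rad/s): [2.22, 2.22, 2.57, 3.14, 3.14, 3.14].

## Interface

Orientations are given as a rotation vector (axis times angle).
In Python, from station import manip gives the robot as it stands. Calls block until the motion is done:
- manip.goto(position, orientation): joint-space move of the TCP to a pose.
- manip.move_l(position, frame=None, rate=0.15, max_force=None): straight line of the TCP; frame=None keeps the orientation; rate is the mean speed in m/s. With max_force (N) it stops when the force on the tool has changed by that much, and returns True; else False.
- manip.move_joints(angles): joint-space move.
- manip.gripper_to(opening): finger opening in m; the grip force is fixed at half the most; returns when the fingers have stopped.
- manip.hold(seconds).
- manip.solve_ik(position, orientation): joint angles nearest the present ones, or None.
- manip.camera(name): name is "side" or "top"; returns a dict with "img" (480x640x3 uint8, red, green, blue), "depth" (480x640 float32, m along the optical axis (not along the pixel's ray), 0 where there is no reading), "camera_matrix" (3x3 intrinsics, pixels), "extrinsics" (4x4, takes a point from camera to world coordinates). Camera axes: x right, y down, z forward; pixel columns grow to the right and rows downward; lengths in m; the calibration is good to about 2 mm. A picture is of the moment at which its call begins.
A pose or a line that the arm cannot do raises manip.Unreachable and nothing moves.
- manip.finish_job(): hands the job in; it is judged then, once.
Readings, each from a call of its own:
- manip.current_time(): time.
- manip.current_qpos(): joint angles.
- manip.current_joint_vel(): joint speeds.
- manip.current_joint_torque(): joint torques, N m.
- manip.current_tcp_pos(): TCP position.
- manip.current_tool_rot(): TCP orientation.
- manip.current_ft_force(): force on the tool from outside, world axes, zero at the start.
- manip.current_ft_torque(): the same for the moment, N m.
- manip.current_gripper_width(): finger opening in m.
- manip.current_gripper_force(): force on a finger pad.
Only numpy, scipy, OpenCV 4.12 (cv2) and the standard library are available. Lean on these libraries where they do the work, as an engineer would, in place of code of your own. Each camera call takes 0.05 s, during which the arm holds its last target. There are 200 camera calls.

## Task

Set up the clip-crimping fixture: drop the blue die block upright and fully home into the fixture's pocket, then swing the red locking lever fully shut over it. Then turn the black thumbscrew clockwise until it seats, back it off a quarter turn, and finish while still gripping the thumbscrew and holding it still there, so that its lock nut can be set. Leave the dish, the tape roll and the screwdriver where they are.

Things in the scene. Friction and masses are not known exactly. Their poses are not given: they have to be found in the camera images.
- die_center (a point): Centre (half-way up) of the loose die block: blue with a steel band round its foot, 36 x 30 x 44 mm (x, y, z), 84 to 156 g, upright on the bench at the start. Axes: the block's own, z up. Pinch it across the 30 mm (its y), by its upper half: once home it stands 32 mm proud of the pocket walls, so keep fingertips 12 mm or more above its underside.
- pocket_floor (a point): Centre of the pocket's floor; axes are the fixture's (x away from the robot at yaw 0, z up). The pocket is a dark steel frame 55 x 50 mm, walls 12 mm high, chamfered, opening 39 (x) x 33 mm (y): the block goes in with its 36 mm side along x, either way round; when home its top is 44 mm above this point. Yaw within 0.35 rad.
- fixture: Grey-painted plate 150 x 220 x 10 mm fixed to the bench, carrying the pocket (50 mm to its +y), the lever and the thumbscrew (60 mm to its -y). Origin: centre of its underside, on the bench. Its top is the pocket floor, 10 mm up.
- lever_hinge (a point): Point on the vertical hinge axis of the red locking lever, 40 mm from the pocket's centre to the fixture's +x, 50 mm above the pocket floor. The lever is a bar 16 mm wide and 8 mm thick that swings level, its underside 46 mm above the pocket floor: 2 mm over a block that is home. It cannot shut over a block that is not.
- lever_pin (a point): Middle of the upright round red handle pin at the end of the lever, diameter 14 mm, standing 40 mm above the bar (from 20 mm below to 20 mm above this point), 90 mm from the hinge axis. Pinch it from above, or push it.
- lever (a joint): Angle of the lever (rad): 0 is fully shut (a stop; the bar points from the hinge to the fixture's -x, across the top of the block, pin 50 mm to the -x side of the pocket's centre), growing as it opens, clockwise seen from above, towards the fixture's +y, up to 2.0. Starts open, at 1.3 to 1.9. It has friction and stays where left; about 1 N at the pin moves it.
- thumbscrew_grip (a point): On the vertical axis of the black wing thumbscrew, at grip height, 65 mm above the bench. Wing: 44 mm long (point's x), 12 mm thick (y; pinch here), 32 mm high, top 12 mm above this point, foot 20 mm below; white stripe on top of the +x half. It turns without rising. Seated, the stripe points to the red mark on the plate; a quarter turn back from there, to the green mark.
- thumbscrew (a joint): Angle of the thumbscrew (rad), growing clockwise seen from above (tightening): it seats against a hard stop at 3.14, and a quarter turn back from there is 1.57. Starts unseated, at 1.75 to 2.7. Friction 0.04 N m; it stays where it is left.
- dish: Bystander: round green plastic bowl, 80 mm across, 30 mm high; origin under its centre.
- tape: Bystander: yellow tape roll lying flat, 76 mm across, 24 mm high; origin under its centre.
- driver: Bystander: screwdriver with a black handle lying on the bench, 200 mm long, 26 mm thick, left of the fixture; origin under its middle.
Things that resemble listed ones, but are neither listed nor needed, are in the scene too. Of the things like the part that bears die_center, leave any that is turquoise; of the rest the smaller one is meant.

How it is judged:
On the way, in this order (a step that is already met when the one before it is completed fails the run):
1. the die block is home in the pocket (horizontal distance between die_center and pocket_floor below 0.004 m and z of die_center in the frame of pocket_floor between 0.018 and 0.025 m and angle between die_center's own z axis and vertical below 0.1 rad), for 0.2 s.
2. the locking lever is shut over the block (all of step 1 and value of joint lever below 0.1 rad), for 0.2 s.
3. the thumbscrew is turned clockwise until it seats (value of joint thumbscrew above 3.06 rad and value of joint lever below 0.1 rad), for 0.1 s.
At the end, for the whole second after the job is handed in: The block is home in the pocket (within 4 mm sideways, 3 mm of full depth, upright), the lever within 0.10 rad of shut, the thumbscrew 1.57 rad (within 0.25) back from its seat, not turning, and gripped by the fingers with more than 1 N (all of step 2 and value of joint thumbscrew between 1.32 and 1.82 rad and velocity of joint thumbscrew between -0.1 and 0.1 rad/s and contact force between the fingers and thumbscrew above 1 N); the arm keeps its last pose, push and grip.
It fails at once if the dish is pushed about (distance of dish from where it was at the start of the episode above 0.03 m).
It fails at once if the tape roll is pushed about (distance of tape from where it was at the start of the episode above 0.03 m).
It fails at once if the screwdriver is pushed about (distance of driver from where it was at the start of the episode above 0.03 m).
It also fails if it takes over 72 s, if anything falls off the work surface, if the arm or the gripper's body presses on something with over 40 N, if the wrist force passes 120 N, or if a joint passes its speed limit or range.

## Working session

There is one attempt and no reset: what is moved stays moved. The work goes in short steps, each a Python script; the robot and the scene stay as the last script left them, time stands still between calls to the robot, and variables do not carry over. Pictures are saved under pics/ and viewed, at most 10 in all, crops included, and the job is handed in when it is done.

```bash
mkdir -p pics; ls; python3 - <<'E'
from station import manip
import cv2,numpy as np
for n in("top","side"):
    c=manip.camera(n);cv2.imwrite(f"pics/{n}0.png",c["img"][:,:,::-1]);np.savez(f"{n}0.npz",**c)
    print(n,c["extrinsics"].round(3).tolist(),c["camera_matrix"].round(1).tolist())
E
```

```text
pics
top [[-0.018, -0.996, 0.087, 0.348], [-1.0, 0.017, -0.009, 0.011], [0.007, -0.087, -0.996, 1.419], [0.0, 0.0, 0.0, 1.0]] [[559.6, 0.0, 321.1], [0.0, 559.6, 241.7], [0.0, 0.0, 1.0]]
side [[0.995, -0.058, 0.086, 0.38], [-0.103, -0.67, 0.735, -0.986], [0.015, -0.74, -0.672, 0.991], [0.0, 0.0, 0.0, 1.0]] [[532.5, 0.0, 319.7], [0.0, 532.5, 239.8], [0.0, 0.0, 1.0]]
```

View pics/top0.png

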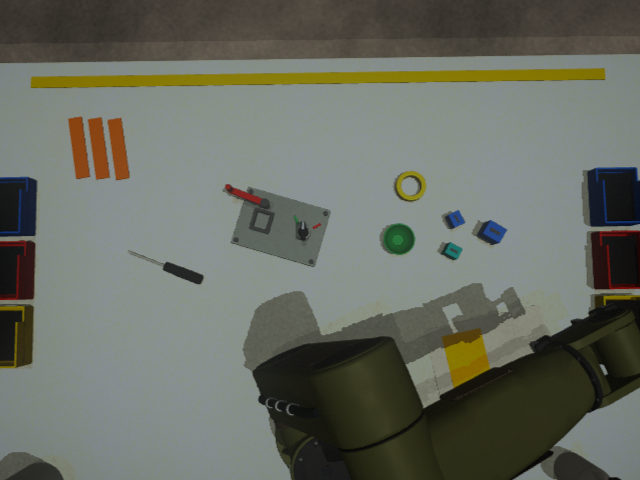

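View pics/side0.png

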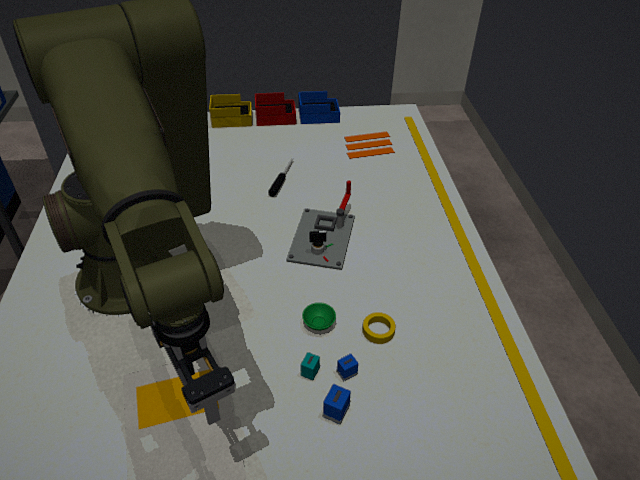

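The top view shows the small blue block at (455,219), the large blue decoy at (491,232) and the turquoise one at (452,251). The pocket is at (262,221), the lever pin at (228,188) with its hinge near (265,203), and the thumbscrew at (303,230). The dish (398,239) and tape (410,186) lie between the block and the fixture, so I'll carry the block over them.

```bash
cat > h.py <<'E'
import numpy as np,cv2
def cloud(c):
    d=c["depth"];K=c["camera_matrix"];v,u=np.mgrid[:480,:640]
    p=np.stack([(u-K[0,2])/K[0,0]*d,(v-K[1,2])/K[1,1]*d,d],-1)
    T=c["extrinsics"];return p@T[:3,:3].T+T[:3,3]
def ray(c,uv,z):
    """pixels -> world xy on the plane at height z"""
    K=c["camera_matrix"];T=c["extrinsics"];uv=np.atleast_2d(uv).astype(float)
    r=np.c_[(uv-K[:2,2])/[K[0,0],K[1,1]],np.ones(len(uv))]@T[:3,:3].T
    return (T[:3,3]+r*((z-T[2,3])/r[:,2])[:,None])[:,:2]
def project(c,p):
    T=c["extrinsics"];q=(np.atleast_2d(p)-T[:3,3])@T[:3,:3]
    uv=q@c["camera_matrix"].T;return uv[:,:2]/uv[:,2:]
def rect(xy):
    (a,b),(w,h),t=cv2.minAreaRect((np.asarray(xy)*1000).astype(np.float32));return np.round([a,b,w,h,t],1)
E
python3 - <<'E'
from h import *
for n in("top","side"):
    c=dict(np.load(f"{n}0.npz"));P=cloud(c);hsv=cv2.cvtColor(c["img"],cv2.COLOR_RGB2HSV)
    H,S,V=[hsv[...,i].astype(int) for i in range(3)];X,Y,Z=P[...,0],P[...,1],P[...,2]
    roi=(X>.3)&(X<.7)&(Y>-.5)&(Y<.4)
    print(n,"bench z",np.median(Z[roi&(S<30)&(V>150)]).round(4))
    b=(roi&(H>105)&(H<125)&(S>90)&(Z>.01)).astype(np.uint8)
    k,L,st,ce=cv2.connectedComponentsWithStats(b)
    for i in range(1,k):
        if st[i,4]>40:
            m=L==i;z=np.percentile(Z[m],90);t=m&(Z>z-.006)
            print("blue",st[i,4],ce[i].round(1),"top",z.round(4),t.sum(),"cloud",P[t][:,:2].mean(0).round(4),rect(P[t][:,:2]), rect(ray(c,np.argwhere(t)[:,::-1],z)))
    for nm,m in(("dish",(H>50)&(H<80)&(S>120)),("tape",(H>22)&(H<33)&(S>120))):
        m&=roi;print(nm,rect(P[m][:,:2]))
    red=roi&((H<8)|(H>172))&(S>120)&(Y>0)
    r=red&(Z>.04);print("lever",rect(P[r][:,:2]),"zmax",Z[r].max())
    pin=red&(Z>.075);print("pin",P[pin].mean(0).round(4),pin.sum())
    pl=roi&(Z>.006)&(Z<.016)&(S<60)&(V<190)&(Y>0)&(Y<.35)
    print("plate",rect(P[pl][:,:2]),pl.sum())
    w=roi&(Z>.017)&(Z<.027)&(Y>.1)&(Y<.3)&(S<80);print("pocketwall",rect(P[w][:,:2]),P[w][:,:2].mean(0),w.sum())
    f=roi&(Z>.068)&(Y>.0)&(Y<.12)&(S<80);print("wing",rect(P[f][:,:2]),f.sum())
    u0,v0=((210,170) if n=="top" else (275,170))
    im=c["img"][v0:v0+110,u0:u0+130]
    cv2.imwrite(f"pics/{n}1.png",cv2.resize(im,None,fx=6,fy=5.4,interpolation=cv2.INTER_CUBIC)[:,:,::-1])
E
```

```text
top bench z -0.0007
blue 175 [455.6 218.7] top 0.0461 130 cloud [ 0.5193 -0.3369] [ 519.5 -337.    35.3   29.3   24.5] [ 519.1 -336.1   35.2   29.1   24.5]
blue 372 [492.4 232. ] top 0.0601 240 cloud [ 0.4837 -0.4239] [ 433.9 -218.5   57.8  487.3   13.8] [ 484.7 -425.2   47.7   40.    54.8]
dish [481.  -90.4 196.7 271.6  16.8]
tape [ 482.7 -258.9  512.1  320.2   84.5]
lever [488.4 101.3 330.8  48.4  40.9] zmax 1.4191372248481575
pin [0.5216 0.156  0.4995] 33
plate [499.5 174.1 395.9 347.5   0. ] 3669
pocketwall [459.  177.3 141.3 255.8  60.5] [0.52545506 0.15082146] 222
wing [430.7  32.7 170.9  16.2   9.1] 1109
side bench z -0.0005
blue 341 [347.2 365.8] top 0.0445 190 cloud [ 0.519  -0.3363] [ 519.  -335.1   37.5   30.2   26.2] [ 518.7 -337.2   36.7   29.7   24.4]
blue 649 [336.4 402.4] top 0.0593 389 cloud [ 0.4847 -0.4256] [ 485.2 -423.8   48.8   39.2   58.2] [ 484.5 -426.2   48.1   38.9   58.2]
dish [468.2  75.6 130.5 613.9   7. ]
tape [508.3 -99.6 844.5 315.1  82.8]
lever [552.  129.5 218.   24.7  59.7] zmax 0.10481899502821357
pin [0.5991 0.2191 0.0925] 36
plate [482.8 163.4 322.5 311.6  72.7] 2070
pocketwall [466.3 197.1  63.6 243.1  53. ] [0.52896955 0.14928163] 177
wing [492.6  46.4  16.6  42.   89.3] 51
```

View pics/top1.png

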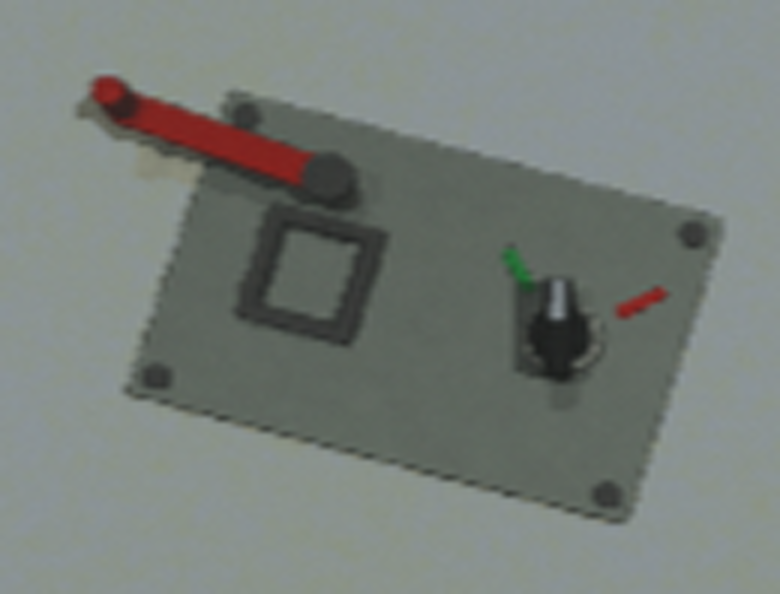

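The crop shows the plate corners, the pocket frame (outer corners near (270,203), (388,236), (350,345) and (237,314)) and the stripe pointing image-up, about world +x. The red mark is to the right and the green up-left. I'll fit the fixture and pick the block.

```bash
cat >> h.py <<'E'
from scipy.spatial.transform import Rotation as R
def down(yaw): return (R.from_euler("z",yaw)*R.from_euler("x",np.pi)).as_rotvec()
E
python3 - <<'E'
from h import *
from station import manip
for n in("top","side"):
    c=dict(np.load(f"{n}0.npz"));g=c["img"].astype(int);P=cloud(c)
    hsv=cv2.cvtColor(c["img"],cv2.COLOR_RGB2HSV)
    u0,v0,w,h=(225,180,112,92) if n=="top" else (280,195,82,80)
    sub=np.zeros((480,640),bool);sub[v0:v0+h,u0:u0+w]=1
    gray=g.mean(-1);p=sub&(gray<np.median(gray[sub])+22)&(hsv[...,1]<90)&(abs(P[...,2]-.009)<.006)
    k,L,st,_=cv2.connectedComponentsWithStats(p.astype(np.uint8));m=L==1+np.argmax(st[1:,4])
    r=rect(ray(c,np.argwhere(m)[:,::-1],.010));print(n,"plate",r)
    q=sub&(P[...,2]>.018)&(P[...,2]<.026)&(gray<np.median(gray[m])-12)
    k,L,st,ce=cv2.connectedComponentsWithStats(q.astype(np.uint8),connectivity=8)
    i=1+np.argmax(st[1:,4]);t=L==i
    print("pocket",rect(ray(c,np.argwhere(t)[:,::-1],.022)),st[i].tolist())
    t=sub&(P[...,2]>.07)&(P[...,2]<.085)&(hsv[...,1]<90);xy=P[t][:,:2];print("wing",rect(xy),t.sum())
    t=sub&(P[...,2]>.07)&(hsv[...,1]<60)&(gray>110);print("stripe",P[t].mean(0).round(4),t.sum())
    red=((hsv[...,0]<8)|(hsv[...,0]>172))&(hsv[...,1]>120)&(P[...,1]>.1)
    t=red&(P[...,2]>.098)&(P[...,2]<.11);print("pin top",P[t].mean(0).round(4),t.sum())
    t=red&(P[...,2]>.055)&(P[...,2]<.07);print("bar",rect(P[t][:,:2]),t.sum())
psi=np.radians(24.5);xy=[.519,-.3365]
for a in(psi,psi+np.pi,psi-np.pi):
    for X in(xy+[.15],):print(a,manip.solve_ik(X,down(a)))
E
```

```text
top plate [511.2 100.6 221.4 151.2  72.5]
pocket [526.2 147.1  51.4  54.8  73. ] [250, 208, 25, 25, 161]
wing [546.1 118.6 214.1  38.5  55.5] 91
stripe [0.4078 0.0236 0.9058] 34
pin top [0.5965 0.2196 0.1027] 16
bar [495.  463.6  98.1 653.1  21.1] 337
side plate [509.   99.9 232.3 156.5  72.7]
pocket [535.3 144.8  58.7  76.7  73.3] [314, 214, 29, 16, 149]
wing [530.5  85.  136.2  37.5  47.2] 56
stripe [ 0.4261 -0.6053  0.6541] 19
pin top [0.5988 0.2197 0.1021] 13
bar [468.4 493.9 126.9 724.5  14.6] 313
0.4276056667386107 [-6.34429094e-01  5.14567983e-01  1.39387627e+00 -4.44089210e-16
  1.23314841e+00  5.08761566e-01]
3.569198320328404 None
-2.7139869868511823 None
```

```bash
cat >> h.py <<'E'
YAW=-.302; POCKET=np.array([.526,.1475]); ORG=np.array([.5112,.1003])
def fx(x,y,org=POCKET):
    """fixture-frame offset from pocket centre -> world xy"""
    c,s=np.cos(YAW),np.sin(YAW);return org+np.array([c*x-s*y,s*x+c*y])
E
python3 - <<'E'
from h import *
from station import manip
xy=[.519,-.3365];d=down(np.radians(24.5))
manip.goto(xy+[.14],d);manip.gripper_to(.06)
manip.move_l(xy+[.037],rate=.1);manip.gripper_to(.0)
print(manip.current_gripper_width(),manip.current_gripper_force())
manip.move_l(xy+[.2]);print(manip.current_gripper_width(),manip.current_ft_force())
manip.goto([*POCKET,.2],down(YAW));manip.move_l([*POCKET,.085],rate=.1)
print(manip.current_tcp_pos(),manip.current_time())
for n in("top","side"):
    c=manip.camera(n);np.savez(f"{n}2.npz",**c)
    u0,v0=((205,160) if n=="top" else (265,150))
    im=c["img"][v0:v0+110,u0:u0+130]
    cv2.imwrite(f"pics/{n}2.png",cv2.resize(im,None,fx=6,fy=5.4,interpolation=cv2.INTER_CUBIC)[:,:,::-1])
E
```

```text
0.029656972053582743 30.000304877758026
0.030010583839950596 [ 0.58486882  0.47022743 -2.05039308]
[0.52632759 0.14756884 0.08560315] 8.1
```

View pics/side2.png

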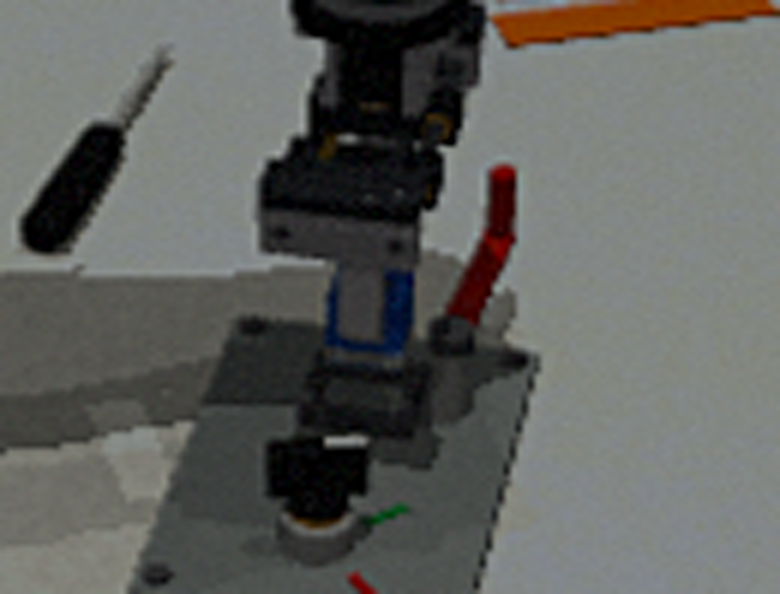

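The block hangs over the pocket, centred to the eye, and the lever and pin stand clear behind it. I'll lower it under a force limit and search if it lands on the rim.

```bash
python3 - <<'E'
from h import *
from station import manip
manip.move_l([*POCKET,.064],rate=.08)
offs=[(0,0),(2,0),(-2,0),(0,2),(0,-2),(2,2),(-2,2),(2,-2),(-2,-2)]
for o in offs:
    p=fx(o[0]/1e3,o[1]/1e3)
    manip.move_l([*p,.0625],rate=.05)
    hit=manip.move_l([*p,.0455],rate=.03,max_force=12)
    t=manip.current_tcp_pos();print(o,hit,np.round(t,4),np.round(manip.current_ft_force(),1),np.round(manip.current_ft_torque(),2),manip.current_time())
    if t[2]<.0505:break
E
```

```text
(0, 0) True [0.5265 0.1477 0.0589] [-2.2  1.8  5.8] [0.09 0.17 0.  ] 9.1667
(2, 0) True [0.528  0.1469 0.0587] [-1.2 -0.6  5. ] [-0.08  0.07 -0.06] 9.7167
(-2, 0) True [0.5245 0.1483 0.0585] [-0.8 -0.7  5.3] [0.03 0.23 0.01] 10.2833
(0, 2) True [0.5262 0.1494 0.0571] [ 0.5  1.7 -3. ] [ 0.28 -0.1   0.  ] 10.8583
(0, -2) True [0.5259 0.1459 0.0584] [0.2 1.  3.7] [ 0.33 -0.06  0.01] 11.4417
(2, 2) True [0.5286 0.1489 0.0575] [ 0.2 -0.   2.5] [ 0.    0.04 -0.02] 12.0417
(-2, 2) True [0.5247 0.1499 0.0461] [-0.8 -0.9  4.6] [-0.05  0.14  0.02] 12.8583
```

```bash
sed -i 's/^YAW=.*/YAW=-.302; POCKET=np.array([.5247,.1497])/' h.py; python3 - <<'E'
from h import *
from station import manip
manip.gripper_to(.045);p=manip.current_tcp_pos()
manip.move_l([p[0],p[1],.15]);manip.goto([.50,-.05,.2],down(YAW))
for n in("top","side"):
    c=manip.camera(n);np.savez(f"{n}3.npz",**c);P=cloud(c);hsv=cv2.cvtColor(c["img"],cv2.COLOR_RGB2HSV)
    m=(hsv[...,0]>105)&(hsv[...,0]<125)&(hsv[...,1]>90)&(P[...,2]>.03)&(P[...,2]<.08)&(abs(P[...,1]-.15)<.06)&(abs(P[...,0]-.525)<.06)
    t=m&(P[...,2]>np.percentile(P[m][:,2],90)-.006)
    print(n,np.percentile(P[m][:,2],[50,90]),rect(P[t][:,:2]),rect(ray(c,np.argwhere(t)[:,::-1],.054)))
    u0,v0=((205,160) if n=="top" else (265,150))
    im=c["img"][v0:v0+110,u0:u0+130]
    cv2.imwrite(f"pics/{n}3.png",cv2.resize(im,None,fx=6,fy=5.4,interpolation=cv2.INTER_CUBIC)[:,:,::-1])
print(manip.current_time())
E
```

```text
top [0.05255624 0.05626835] [525.5 146.3  29.9  35.2  73.5] [525.2 146.2  29.8  35.3  73.6]
side [0.03667437 0.04624867] [519.9 137.    8.7  35.   66.3] [516.  126.8  14.5  38.9  51.7]
15.1083
```

View pics/side3.png

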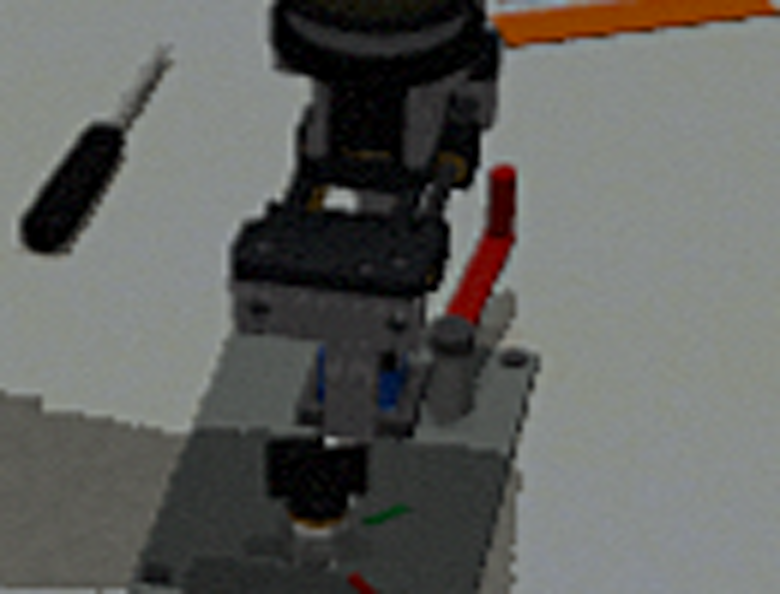

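View pics/top3.png

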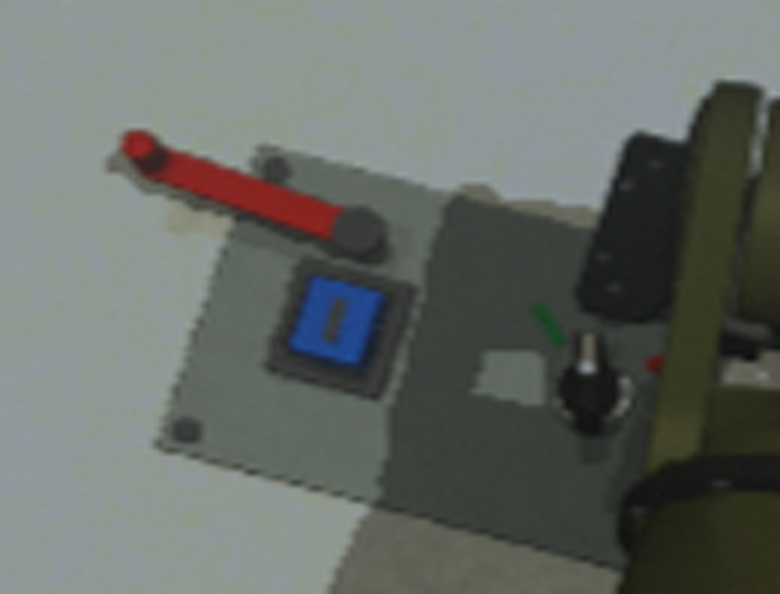

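The block is home: its top is at about 0.054 m and its yaw matches the fixture. Next is the lever, with a loose straddle on the pin followed along its arc.

```bash
cat > lev.py <<'E'
from h import *
from station import manip
def pin(a): return fx(.04-.09*np.cos(a),.09*np.sin(a))
as_=np.r_[np.arange(1.64,.09,-.155),0.09]
def ok(off): 
    return [manip.solve_ik([*pin(a),.088],down(YAW-a+off)) is not None for a in (1.64,.8,0)]
E
python3 - <<'E'
from lev import *
print(pin(1.64))
for off in(0,np.pi):print(off,ok(off))
off=next(o for o in(0,np.pi) if all(ok(o)))
a=1.64
manip.goto([*pin(a),.19],down(YAW-a+off));manip.gripper_to(.05)
manip.move_l([*pin(a),.088],rate=.1);manip.gripper_to(.021)
print(manip.current_gripper_width(),np.round(manip.current_ft_force(),1),manip.current_time())
for a in as_[1:]:
    hit=manip.move_l([*pin(a),.088],down(YAW-a+off),rate=.1,max_force=15)
    if hit:print("hit",a,manip.current_tcp_pos(),manip.current_ft_force())
for a in np.arange(.05,-.16,-.04):
    hit=manip.move_l([*pin(a),.088],down(YAW+off),rate=.04,max_force=8)
    print(round(a,2),hit,np.round(manip.current_tcp_pos(),4),np.round(manip.current_ft_force(),1))
    if hit:break
print(manip.current_time())
E
```

```text
[0.59553611 0.22167301]
0 [True, False, True]
3.141592653589793 [True, True, True]
0.021190897542699535 [-0.2 -1.2 -0.3] 18.35
0.05 False [0.4787 0.1693 0.088 ] [-0.3  0.4  0.4]
0.01 False [0.4773 0.1654 0.088 ] [-0.1  0.3 -0.1]
-0.03 False [0.4763 0.1625 0.0881] [ 1.9  6.8 -1.6]
-0.07 False [0.4762 0.1617 0.0883] [  8.6  32.7 -10.1]
-0.11 False [0.476  0.1608 0.0884] [ 13.8  57.9 -19.2]
-0.15 False [0.475  0.1575 0.0883] [ 11.   59.6 -17. ]
22.9333
```

```bash
python3 - <<'E'
from lev import *
a=-.03
manip.move_l([*pin(a),.088],rate=.08);print(np.round(manip.current_ft_force(),1))
manip.gripper_to(.045);manip.move_l([*pin(a),.17],rate=.15)
s=fx(0,-.11);print(s)
for o in(0,np.pi,-np.pi):print(o,[manip.solve_ik([*s,.066],down(o+d)) is not None for d in(.1,-.4,-.8,-1.0,-1.3)])
manip.goto([.35,-.2,.25],down(0))
for n in("top","side"):
    c=manip.camera(n);np.savez(f"{n}4.npz",**c);P=cloud(c)
    hsv=cv2.cvtColor(c["img"],cv2.COLOR_RGB2HSV);red=((hsv[...,0]<8)|(hsv[...,0]>172))&(hsv[...,1]>120)&(abs(P[...,1]-.15)<.1)&(abs(P[...,0]-.52)<.12)
    t=red&(P[...,2]>.05)&(P[...,2]<.07);print(n,"bar",rect(P[t][:,:2]),t.sum())
    t=red&(P[...,2]>.095)&(P[...,2]<.11);print("pintop",P[t].mean(0),t.sum())
    near=(abs(P[...,0]-s[0])<.035)&(abs(P[...,1]-s[1])<.035)
    t=near&(P[...,2]>.068)&(P[...,2]<.09);print("wing",rect(P[t][:,:2]),t.sum())
u0,v0=(205,160);c=dict(np.load("top4.npz"))
cv2.imwrite("pics/top4.png",cv2.resize(c["img"][v0:v0+110,u0:u0+130],None,fx=6,fy=5.4,interpolation=cv2.INTER_CUBIC)[:,:,::-1])
print(manip.current_time())
E
```

```text
[ 0.6  9.2 -0.3]
[0.49198267 0.04467821]
0 [True, True, True, False, False]
3.141592653589793 [True, True, True, True, True]
-3.141592653589793 [True, True, True, True, True]
top bar [516.4 151.5  15.9  82.5  72.1] 185
pintop [0.47836395 0.16258001 0.10139339] 27
wing [493.8  42.8  10.   44.3  89.2] 89
side bar [515.1 152.6  19.9  85.2  71.8] 139
pintop [0.47954296 0.16252715 0.10140055] 17
wing [492.6  47.2  18.3  41.9  86. ] 85
26.3167
```

View pics/top4.png

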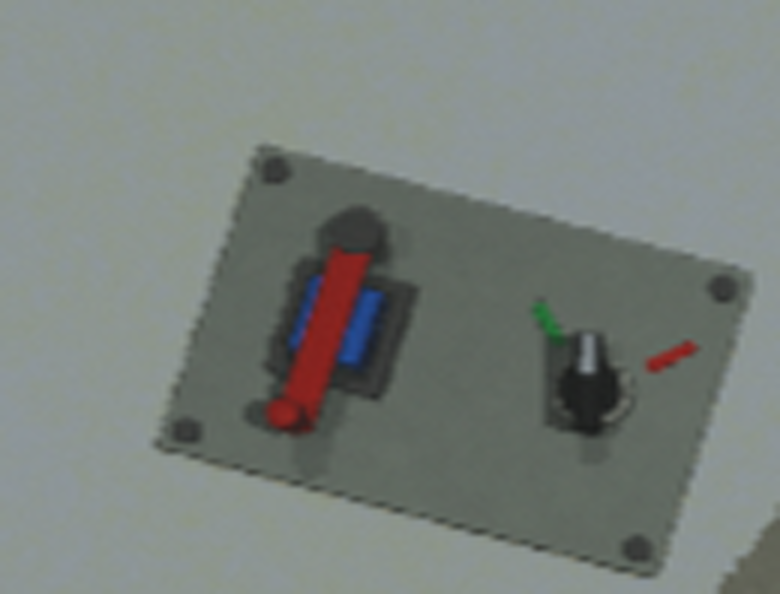

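The lever is shut: the bar runs across the block at fixture yaw. The wing still points along about world +x, with the red mark at (672,357) and the green at (547,320). Now the thumbscrew.

```bash
python3 - <<'E'
from h import *
from station import manip
c=dict(np.load("top4.npz"));r,g=ray(c,[[205+672/6,160+357/5.4],[205+547/6,160+320/5.4]],.011)
d=r-g;m=(r+g)/2  # centre: right-angle apex on the -x side
ctr=m+np.array([d[1],-d[0]])/2
if ctr[0]>m[0]:ctr=m-np.array([d[1],-d[0]])/2
ar=np.arctan2(*(r-ctr)[::-1]);ag=np.arctan2(*(g-ctr)[::-1]);print("ctr",ctr,"red",ar,"green",ag)
s=[.4925,.0445,.066];y0=-.035+np.pi
manip.goto([s[0],s[1],.16],down(y0));manip.gripper_to(.04)
manip.move_l(s,rate=.1);manip.gripper_to(0)
print(manip.current_gripper_width(),np.round(manip.current_ft_force(),1),np.round(manip.current_tcp_pos(),4))
k=0
for k in range(1,14):
    manip.goto(s,down(y0-.1*k))
    t=manip.current_ft_torque();f=manip.current_ft_force()
    print(k,np.round(t,2),np.round(f,1),round(manip.current_gripper_width(),4))
    if k>5 and abs(t[2])>.35:break
print(y0-.1*k-np.pi,manip.current_time())
E
```

```text
ctr [0.49277906 0.04417648] red -1.1222564004547881 green 0.448539926340106
0.01162980618463659 [ 0.4 13.3  0.3] [0.4927 0.0459 0.0663]
1 [ 2.57 -0.25 -0.05] [ 1.5 13.   0.4] 0.0119
2 [ 2.51 -0.23 -0.01] [ 0.2 12.9 -0.4] 0.0118
3 [ 2.46 -0.27 -0.01] [-0.2 13.3  1.1] 0.0119
4 [ 2.39 -0.23 -0.06] [ 0.5 12.1  0.8] 0.0119
5 [ 2.38 -0.27 -0.03] [ 0.3 13.6  1.7] 0.0118
6 [ 2.42 -0.23 -0.04] [ 0.7 11.7  0.3] 0.0117
7 [ 2.3  -0.12 -0.03] [ 0.5 12.5  1. ] 0.012
8 [ 2.28 -0.16 -0.03] [ 1.  12.1  1.7] 0.0118
9 [ 2.26 -0.14 -0.05] [ 0.5 11.9  0.9] 0.012
10 [ 2.21 -0.09 -0.08] [ 0.6 11.   1.6] 0.0116
11 [ 2.24 -0.03  0.56] [-1.1 11.5  2.6] 0.0118
-1.1350000000000002 33.1583
```

```bash
python3 - <<'E'
from h import *
from station import manip
manip.hold(.3);print(np.round(manip.current_ft_torque(),2), R.from_rotvec(manip.current_tool_rot()).apply([0,1,0]))
s=[.4925,.0455,.066]
for y in np.linspace(-1.11,.46,11)[1:]:
    manip.goto(s,down(np.pi+y))
manip.hold(.3)
v=R.from_rotvec(manip.current_tool_rot()).apply([1,0,0]);print("yaw",np.arctan2(-v[1],-v[0]),np.round(manip.current_ft_torque(),2),np.round(manip.current_ft_force(),1),manip.current_gripper_width(),manip.current_gripper_force(),np.abs(manip.current_joint_vel()).max(),manip.current_time())
c=manip.camera("side");cv2.imwrite("pics/s5.png",cv2.resize(c["img"][150:260,265:395],None,fx=6,fy=5.4,interpolation=cv2.INTER_CUBIC)[:,:,::-1])
E
```

```text
[ 2.21 -0.13  0.6 ] [0.90611774 0.42302375 0.00124315]
yaw 0.45438876040851883 [ 1.56 -0.15  0.05] [-0.8  7.9  1.7] 0.011627374990235811 29.980541467666626 0.0012324487808820837 36.525
```

View pics/s5.png

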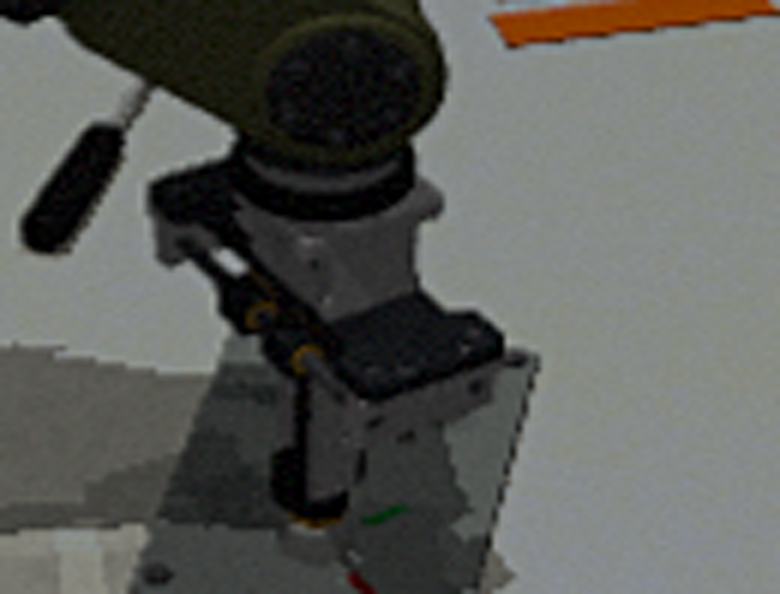

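The wing is gripped at yaw 0.454, against the green mark's 0.449, with about 30 N and at rest. I'm handing in.

```bash
python3 -c "
from station import manip
print(manip.finish_job())"
```

```text
the job is handed in; nothing more can be done
None
```

I handed the job in at about 36.5 s of the 72 s: block home, lever shut, and thumbscrew seated, backed off a quarter turn to the green mark and still gripped at about 30 N; no verdict came back, and I pressed the lever into its stop with up to about 60 N.

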